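# Stand the toppled table lamp up against the copier

## Task

On the second-hand stall, one of the pair of square-footed table lamps has toppled over and lies slanted with the top of its shade against the side of the copier. Without picking it up off the table, push it up against the copier until it stands upright on its foot beside the copier, and let it go. Leave its standing mate and the black reading lamp standing where they are.

Things in the scene. Friction and masses are not known exactly. Their poses are not given: they have to be found in the camera images.
- lamp: toppled lamp, 0.7 kg, rigid: square dark steel foot 72 x 72 x 22 mm, stem 18 mm thick, closed white round shade 52 mm wide from 132 to 250 mm (flat top). Origin: centre of the foot's underside; z runs up the stem, x and y square to the foot. Starts leaning 45 degrees: the underside's -y edge on the table, shade top against the copier, +y edge 51 mm up. Rights itself once it leans under 20 degrees
- copier: heavy white and grey copier, never moves: a box 440 mm (its x) by 380 mm (its y) by 290 mm high. Origin: centre of its underside; z up. The lamp leans squarely on its flat, upright +y side, 190 mm from the origin, and the shade slides easily on it (friction about 0.25; foot on table 0.6). The table before that side is clear for 25 cm or more where the lamp lies
- mate: the lamp's mate, of the same shape and size, standing upright near the copier's same side, close to the end farther from the robot. Origin: centre of the underside of the foot, z axis up. To be left alone
- reading_lamp: a black reading lamp about 205 mm high with a round foot 130 mm in diameter, standing to the robot's left. Origin: centre of the underside of the foot, z axis up. To be left alone
Things that resemble listed ones, but are neither listed nor needed, are in the scene too. Leave any purple look-alike of the lamp alone.

How it is judged:
At the end, for the whole second after the job is handed in: The lamp stands at rest on its foot on the table, upright within 10 degrees, in front of the copier's side (the middle of its foot no more than 17 cm from that side and not past its ends); its mate and the black reading lamp stand upright within 10 degrees and within 30 mm of where they were (angle between each of lamp, mate, reading_lamp's own z axis and vertical below 0.17 rad and height (world z) of lamp below 0.008 m and y of lamp in the frame of copier between 0.19 and 0.36 m and x of lamp in the frame of copier between -0.24 and 0.24 m and linear speed of lamp below 0.02 m/s and angular speed of lamp below 0.15 rad/s and distance of each of mate, reading_lamp from where it was at the start of the episode below 0.03 m); the robot touches nothing.
It fails at once if the toppled lamp is picked up off the table (its foot's middle more than 60 mm up) (height (world z) of lamp above 0.06 m).
It fails at once if the mate or the reading lamp is knocked over (more than 20 degrees) (angle between any of mate, reading_lamp's own z axis and vertical above 0.35 rad).
It also fails if it takes over 40 s, if anything falls off the work surface, if the arm or the gripper's body presses on something with over 40 N, if the wrist force passes 120 N, or if a joint passes its speed limit or range.

## Robot

A 6-joint arm with a two-finger parallel gripper is mounted at the origin on the work surface. World frame = base frame: x ahead of the robot, y to its left, z up, the work surface at z = 0. Lengths are in m, angles in rad, forces in N, time in s.
With the tool pointing down it reaches from about 0.35 to 0.975 m from the base axis. Payload 4.9 kg.
Tool frame: the origin (TCP) lies on the centre line of the jaws, within the pads' length; the fingertips stand 8 mm ahead of it and the grasp point (between the pads) lies 11 mm behind it; z points along the fingers, y is the direction in which the jaws open and shut (so a half turn about z gives the same grasp; the last joint's range is limited). The gripper opens to 85 mm and grips with 20 to 120 N. Pads are 22 mm wide; open, the fingers measure 114 mm over their backs; the gripper's body (76 mm by 85 mm) begins 54 mm behind the grasp point. The pads swing forward as they close: fully open they stand 13 mm farther back than shut.
Start: joints at [1.2, 0.053, 1.613, -0, 1.476, -0.119], TCP at [0.156, 0.605, 0.209] pointing down, gripper open.
Joint ranges: [-3.01, 3.01], [-1.01, 2.22], [0.06, 2.58], [-1.02, 4.17], [0.09, 2.62], [-3.14, 3.14]. Speed limits (rad/s): [2.57, 2.57, 3.14, 3.14, 3.14, 3.14].

## Interface

Orientations are given as a unit quaternion [w, x, y, z].
In Python, from plant import manip gives the robot as it stands.
- The arm moves only by the tool step_arm, never from a script. Its argument "deltas" is a list of rows, each a list of 7 numbers: the shift along the tool's x, y, z in m, then the turn, a rotation vector about the tool's x, y, z in rad, then the gripper command: -1 is fully open, 1 is shut, values between are in proportion. In form: [[dx, dy, dz, ax, ay, az, hand], ...]. A call has 1 to 20 rows; each row is the pose to reach, as a shift and turn from the pose commanded when the call began, along the tool's axes at that moment; what a row does not reach only later rows make up. A row lasts 1/10 s, in which the tool goes at most 50 mm and 8.59 degrees, less where a joint would pass 70% of its speed; a pose out of reach is approached as far as the arm can. A call with a gripper value outside its range is refused whole. The fingers move at their own pace and stop on an object; the grip force is fixed at half the most. Time passes only in rows, so rows that repeat a pose let the fingers close. It gives the time, the measured TCP pose, the force and the opening at its end, in the units of the state.
- manip.state(): the state, without advancing time (a new reading comes with each control period).
- manip.grab_frame(name): name is "scene" or "top"; returns the picture (480x640x3 uint8, red, green, blue); there is no depth.
- manip.get_calibration(name): a dict with "fov_y" (degrees; the focal length in pixels is half the picture's height over the tangent of half this angle, whatever the lens; pixels are square), "cx", "cy" (the principal point, pixels), "R" (3x3) and "t" (3): a world point X has camera coordinates R X + t. Camera axes: x right, y down, z forward; pixel columns grow to the right and rows downward; lengths in m; the calibration is good to about 2 mm. A picture is of the moment at which its call begins. get_calibration takes no time and is no camera call.
- manip.job_done(): hands the job in, once; it reports no verdict.
The state is a dict: "time": time; "joint_pos": joint angles; "joint_vel": joint speeds; "joint_efforts": joint torques, N m; "tool_pos": TCP position; "tool_rot": TCP orientation; "contact_force": force on the tool from outside, world axes, zero at the start; "ft_torque": the same for the moment, N m; "gripper_width": opening from 0.0 (shut) to 1.0 (fully open).
Only numpy, scipy, OpenCV 4.12 (cv2) and the standard library are available. Lean on these libraries where they do the work, as an engineer would, in place of code of your own. Each camera call takes 0.05 s, during which the arm holds its last target.

## Working session

There is one attempt and no reset: what is moved stays moved. The work goes in short steps, Python scripts to look and compute and a tool call to move; the robot and the scene stay as the last step left them, time stands still between calls to the robot, and variables do not carry over. Pictures are saved under pics/ and viewed, and the job is handed in when it is done.

Besides the shell and the picture viewer there is one more tool, called as name(argument=value, ...) on one line, values as JSON. step_arm: Moves the arm, as the interface text tells. Its arguments: {"type":"object","properties":{"deltas":{"type":"array"}},"required":["deltas"]}

```bash
mkdir -p pics
python3 - <<'E'
from plant import manip
import cv2
for n in ["scene","top"]:
    f=manip.grab_frame(n); cv2.imwrite(f"pics/{n}0.png",f[:,:,::-1])
    c=manip.get_calibration(n); print(n,c)
print(manip.state())
E
```

```text
scene {'fov_y': 56.44252663193127, 'cx': 309.1824817401056, 'cy': 232.0633917471108, 'R': array([[ 0.33778153,  0.94117425,  0.00973027],
       [ 0.53266074, -0.18262501, -0.82639013],
       [-0.77600011,  0.28432225, -0.56301393]]), 't': array([-0.21056351, -0.27499891,  1.41712983])}
top {'fov_y': 55.56084804888556, 'cx': 314.91242580365486, 'cy': 239.14008331905467, 'R': array([[ 0.00360172, -0.99995327,  0.00897165],
       [-0.98498737, -0.00509595, -0.17255119],
       [ 0.17258885, -0.00821548, -0.98495969]]), 't': array([-0.01367018,  0.59183067,  0.87268136])}
{'time': 0.1, 'joint_pos': array([ 1.20002055e+00,  5.33167193e-02,  1.61412382e+00,  1.49452617e-05,
        1.47601449e+00, -1.18992943e-01]), 'joint_vel': array([-1.67639515e-03, -6.03239921e-05, -2.25161536e-03,  1.63508505e-03,
       -4.74894662e-04,  2.58000897e-04]), 'joint_efforts': array([-8.70716781e-05, -3.94910789e+01, -3.71358669e+01, -1.48503382e-04,
        4.01643512e-03,  1.58439491e-05]), 'tool_pos': array([0.15548091, 0.60473803, 0.20778959]), 'tool_rot': array([-2.32977626e-04,  1.25559798e-01,  9.92085616e-01, -9.01603146e-04]), 'contact_force': array([ 0.74027345, -0.30979674,  0.50315753]), 'ft_torque': array([ 0.01527542, -0.04850269,  0.01675439]), 'gripper_width': 0.9987247458762843}
```

View pics/scene0.png

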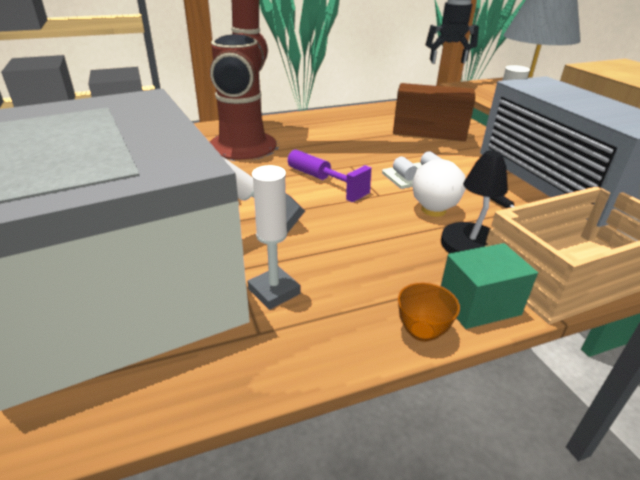

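View pics/top0.png

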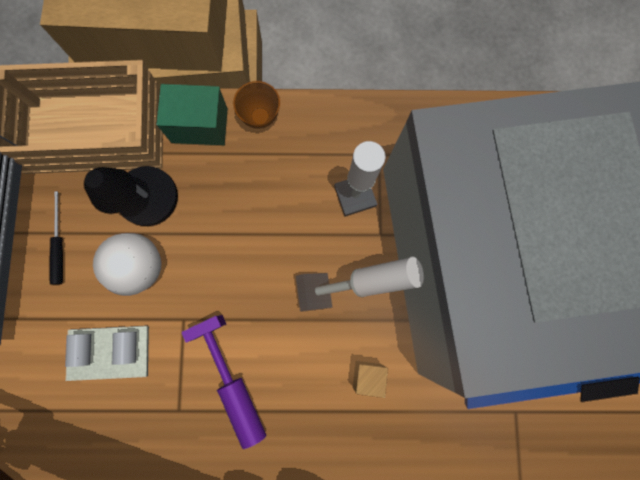

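Top view: three lamp shapes. The toppled lamp has its dark foot at (315,290) and its white shade at (390,275) against the copier. The mate stands at foot (355,195), shade (368,157). The purple look-alike lies at (225,380). The one meant is the leaning white one. I'll enlarge it to confirm and measure.

```bash
cat > h.py <<'E'
import numpy as np, cv2
from plant import manip
def ray(n,u,v):
    c=manip.get_calibration(n); f=240/np.tan(np.radians(c["fov_y"])/2)
    R=np.array(c["R"]);t=np.array(c["t"])
    d=R.T@np.array([(u-c["cx"])/f,(v-c["cy"])/f,1]); return -R.T@t,d
def onz(n,u,v,z):
    o,d=ray(n,u,v); return o+d*(z-o[2])/d[2]
def proj(n,X):
    c=manip.get_calibration(n); f=240/np.tan(np.radians(c["fov_y"])/2)
    p=np.array(c["R"])@np.array(X)+np.array(c["t"]); return p[:2]/p[2]*f+[c["cx"],c["cy"]]
E
python3 - <<'E'
from h import *
im=cv2.imread("pics/top0.png")
cv2.imwrite("pics/crop1.png",cv2.resize(im[120:330,280:480],None,fx=2.8,fy=2.8,interpolation=cv2.INTER_CUBIC))
cv2.imwrite("pics/crop2.png",cv2.resize(im[90:420,380:500],None,fx=1.8,fy=1.8,interpolation=cv2.INTER_CUBIC))
for p in [(412,113),(465,393)]: print(onz("top",*p,.29))
for p in [(315,290)]: print(onz("top",*p,.025))
print(onz("top",420,272,.18))
E
```

```text
[ 0.75279561 -0.16143917  0.29      ]
[ 0.32977755 -0.22264237  0.29      ]
[ 0.49080246 -0.01185803  0.025     ]
[ 0.51279127 -0.19139914  0.18      ]
```

View pics/crop1.png

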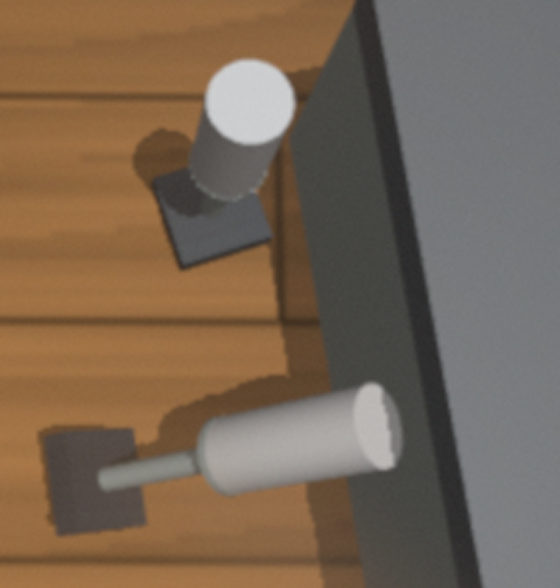

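View pics/crop2.png

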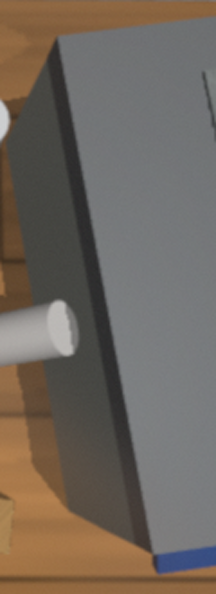

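The crop confirms it: the leaning white lamp, shade top at px (416,272), foot at about px (297..331, 273..310). Now I'll measure the wall and the lamp.

Run:
```python
from h import *
A=onz("top",411.7,110.6,.29);B=onz("top",465,397.2,.29)
t=(A-B)/np.linalg.norm(A-B);n=np.array([-t[1],t[0],0]);print("edge",A,B,np.linalg.norm(A-B),"t",t,"n",n)
def dw(P): return (P-B)@n,(P-B)@t
print("foot corners")
# crop1 px/2.8+(280,120): (outer/lower?) assume heights
for nm,(a,b),z in [("outerfar",(40,432),.051),("outernear",(57,535),.051),("innerfar",(133,430),.0156+.051-.051),("innernear",(146,524),.0156)]:
    P=onz("top",a/2.8+280,b/2.8+120,z); print(nm,P,"d,s",dw(P))
P=onz("top",418,271,.184);print("shadetop",P,dw(P))
P=onz("top",(185/2.8)+280,268/2.8+120,.0);print("mate near corner",P,dw(P))
for q in [(270,242),(153,178)]:
    P=onz("top",q[0]/2.8+280,q[1]/2.8+120,.022);print("mate",P,dw(P))
for nm,p,z in [("purple foot",(185,335),.0),("purple footR",(225,322),.05),("purple shade end",(265,437),.03),("block",(371,380),.02),("ball",(128,264),.04)]:
    P=onz("top",*p,z);print(nm,P,dw(P))
# scene cross-check
for X in [A,B]: print("scene proj",proj("scene",X))
```

```text
edge [ 0.75683439 -0.16109911  0.29      ] [ 0.32407898 -0.22233805  0.29      ] 0.4370668770761517 t [0.99013546 0.14011343 0.        ] n [-0.14011343  0.99013546  0.        ]
foot corners
outerfar [0.5203326  0.02995479 0.051     ] d,s (np.float64(0.22230631614877758), np.float64(0.2296672882693402))
outernear [0.44763087 0.01714063 0.051     ] d,s (np.float64(0.21980505263182878), np.float64(0.15588728758162018))
innerfar [ 0.52554928 -0.03784141  0.0156    ] d,s (np.float64(0.15444796298042518), np.float64(0.22533335037033206))
innernear [ 0.45644641 -0.04730719  0.0156    ] d,s (np.float64(0.1547578013105507), np.float64(0.15558586493276472))
shadetop [ 0.51408488 -0.18706114  0.184     ] (np.float64(0.008306535770098843), np.float64(0.19307435679452647))
mate near corner [ 0.65273041 -0.07875866  0.        ] (np.float64(0.09611455435722879), np.float64(0.34552684291847724))
mate [ 0.66825847 -0.14171439  0.022     ] (np.float64(0.03160416840930825), np.float64(0.3520807787043242))
mate [ 0.7180559  -0.05313127  0.022     ] (np.float64(0.11233617119543585), np.float64(0.4137986625910393))
purple foot [0.39884896 0.25566246 0.        ] (np.float64(0.46280896595775317), np.float64(0.14100670631466833))
purple footR [0.42586881 0.16507036 0.05      ] (np.float64(0.36932468002910646), np.float64(0.15506684285885217))
purple shade end [0.20788776 0.08357963 0.03      ] (np.float64(0.3191798834238368), np.float64(-0.0721818662607547))
block [ 0.31296162 -0.12415797  0.02      ] (np.float64(0.09876926069777037), np.float64(0.0027486610443773624))
ball [0.54077527 0.36758203 0.04      ] (np.float64(0.5537387206178338), np.float64(0.29721441487178235))
scene proj [234.46094136 172.92024164]
scene proj [162.7439337   88.53391025]
```

The wall and lamp measurements match the predicted geometry. The outer edge is at d≈0.221 m from the wall, the foot is 73 mm wide, the wall is 0.437 m long and the foot centre is at s≈0.1925. I'll push the raised outer foot edge with half-open fingers, jaws parallel to the wall. The tool will be tilted 15° so the body stays clear of the shade.

```bash
cat >> h.py <<'E'
from scipy.spatial.transform import Rotation as Ro
t=np.array([.99014,.14011,0]);n=np.array([-.14011,.99014,0]);B=np.array([.32408,-.22234,0])
def W(d,s,z): return B+d*n+s*t+np.array([0,0,z])
def cur():
    st=manip.state();q=st["tool_rot"];return st["tool_pos"],Ro.from_quat([q[1],q[2],q[3],q[0]]),st
def goal(d,s,z,tilt):
    p,R,st=cur(); a=np.radians(tilt); zz=-np.sin(a)*n-np.array([0,0,np.cos(a)]); x=np.cross(t,zz)
    G=Ro.from_matrix(np.column_stack([x,t,zz]))
    print("delta",np.round(R.inv().apply(W(d,s,z)-p),4),np.round((R.inv()*G).as_rotvec(),4))
def where():
    p,R,st=cur(); r=p-B; print("d,s,z",np.round([r@n,r@t,p[2]],4),"F n,t,z",np.round([st["contact_force"]@n,st["contact_force"]@t,st["contact_force"][2]],2),"T",st["time"],"g",round(st["gripper_width"],3),"ztool",np.round(R.as_matrix()[:,2],3),"j",np.round(st["joint_pos"],2))
E
python3 -c "
from h import *
where(); goal(.27,.1925,.22,15)"
```

```text
d,s,z [ 0.8425 -0.0511  0.2078] F n,t,z [-0.41  0.69  0.5 ] T 0.1 g 0.999 ztool [-0.001 -0.002 -1.   ] j [ 1.2   0.05  1.61  0.    1.48 -0.12]
delta [-0.444  -0.4359 -0.0115] [ 0.1525 -0.2298  1.1716]
```

step_arm(deltas=[[-0.444,-0.436,-0.012,0.1525,-0.23,1.172,0.1],[-0.444,-0.436,-0.012,0.1525,-0.23,1.172,0.1],[-0.444,-0.436,-0.012,0.1525,-0.23,1.172,0.1],[-0.444,-0.436,-0.012,0.1525,-0.23,1.172,0.1],[-0.444,-0.436,-0.012,0.1525,-0.23,1.172,0.1],[-0.444,-0.436,-0.012,0.1525,-0.23,1.172,0.1],[-0.444,-0.436,-0.012,0.1525,-0.23,1.172,0.1],[-0.444,-0.436,-0.012,0.1525,-0.23,1.172,0.1],[-0.444,-0.436,-0.012,0.1525,-0.23,1.172,0.1],[-0.444,-0.436,-0.012,0.1525,-0.23,1.172,0.1],[-0.444,-0.436,-0.012,0.1525,-0.23,1.172,0.1],[-0.444,-0.436,-0.012,0.1525,-0.23,1.172,0.1],[-0.444,-0.436,-0.012,0.1525,-0.23,1.172,0.1],[-0.444,-0.436,-0.012,0.1525,-0.23,1.172,0.1],[-0.444,-0.436,-0.012,0.1525,-0.23,1.172,0.1],[-0.444,-0.436,-0.012,0.1525,-0.23,1.172,0.1]])

```text
time: 1.7
tool_pos: [0.4765, 0.0733, 0.2205]
tool_rot: [0.098, 0.65, 0.749, -0.085]
contact_force: [0.0, -0.4, -0.1]
gripper_width: 0.448
```

```bash
python3 -c "
from h import *
where(); goal(.265,.1925,.043,15)"
```

```text
d,s,z [0.2713 0.1923 0.2205] F n,t,z [-0.43 -0.03 -0.09] T 1.7 g 0.448 ztool [ 0.036 -0.254 -0.966] j [ 0.16 -0.28  1.92 -0.26  1.51  0.03]
delta [3.950e-02 1.000e-04 1.732e-01] [ 0.0005 -0.0019  0.0007]
```

step_arm(deltas=[[0.0395,0,0.173,0,0,0,0.1],[0.0395,0,0.173,0,0,0,0.1],[0.0395,0,0.173,0,0,0,0.1],[0.0395,0,0.173,0,0,0,0.1],[0.0395,0,0.173,0,0,0,0.1],[0.0395,0,0.173,0,0,0,0.1]])

```text
time: 2.3
tool_pos: [0.4781, 0.067, 0.0441]
tool_rot: [0.098, 0.65, 0.749, -0.085]
contact_force: [1.1, -0.2, -0.0]
gripper_width: 0.45
```

Run:
```python
from h import *
where(); goal(.215,.1925,.040,15); goal(.265-.13,.1925,.022,15)
for k in ["top","scene"]:
    f=manip.grab_frame(k)[:,:,::-1]; 
    f=f[120:400,200:480] if k=="top" else f[100:340,160:440]
    cv2.imwrite(f"pics/{k}1.png",cv2.resize(f,None,fx=2,fy=2))
```

```text
d,s,z [0.2649 0.1931 0.0441] F n,t,z [-0.38  1.06 -0.02] T 2.3 g 0.45 ztool [ 0.037 -0.255 -0.966] j [ 0.15 -0.1   2.07 -0.28  1.18  0.11]
delta [-0.0472 -0.0007  0.0168] [ 0.0013 -0.0013  0.0011]
delta [-0.1198 -0.0008  0.0548] [ 0.0013 -0.0013  0.0011]
```

View pics/top1.png

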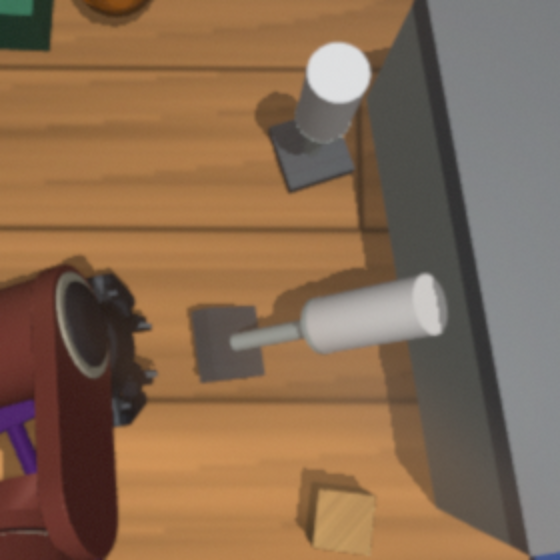

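View pics/scene1.png

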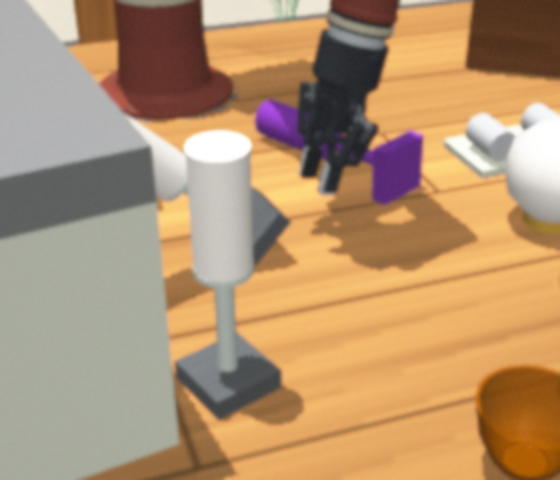

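Top crop: the fingertips are at (147,325) and (152,377), facing the raised foot edge (308..382 at column 195). They are about 4 mm off centre toward the near side, so I'll shift 3 mm. Both views show clearance. Pushing now, with a slight descent.

step_arm(deltas=[[-0.01,0.003,0.003,0,0,0,0.1],[-0.02,0.003,0.006,0,0,0,0.1],[-0.03,0.003,0.009,0,0,0,0.1],[-0.037,0.003,0.012,0,0,0,0.1],[-0.042,0.003,0.014,0,0,0,0.1],[-0.047,0.003,0.0165,0,0,0,0.1],[-0.052,0.003,0.019,0,0,0,0.1],[-0.057,0.003,0.0215,0,0,0,0.1]])

```text
time: 3.2
tool_pos: [0.4898, 0.008, 0.0374]
tool_rot: [0.097, 0.651, 0.748, -0.083]
contact_force: [-1.8, 8.0, 2.4]
gripper_width: 0.446
```

```bash
cat > look.py <<'E'
from h import *
import sys
where()
i=sys.argv[1]; a=[]
for k in ["top","scene"]:
    f=manip.grab_frame(k)[:,:,::-1]; 
    f=f[120:400,200:480] if k=="top" else f[80:360,150:430]
    a.append(cv2.resize(f,(400,400)))
cv2.imwrite(f"pics/c{i}.png",np.hstack(a))
E
python3 look.py 2
```

```text
d,s,z [0.2048 0.1963 0.0374] F n,t,z [ 8.15 -0.63  2.44] T 3.2 g 0.446 ztool [ 0.037 -0.25  -0.967] j [ 0.02 -0.09  2.08 -0.28  1.14 -0.  ]
```

View pics/c2.png

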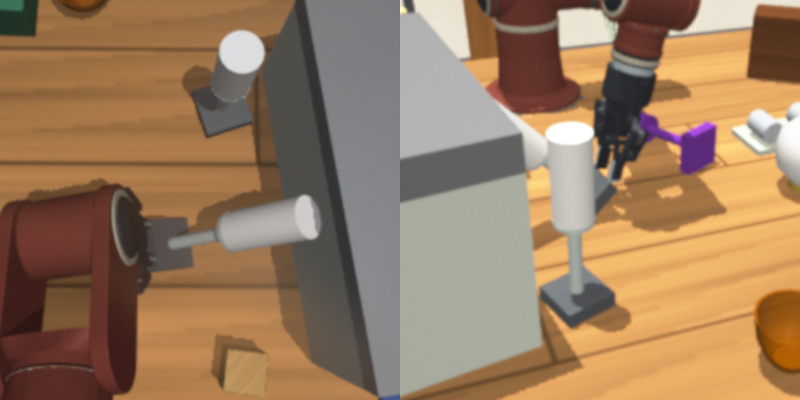

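Contact works as predicted: 8 N inward, and the lamp is sliding up the wall squarely. Continuing.

step_arm(deltas=[[-0.0045,0,0.0027,0,0,0,0.1],[-0.009,0,0.0054,0,0,0,0.1],[-0.0135,0,0.008,0,0,0,0.1],[-0.018,0,0.0108,0,0,0,0.1],[-0.0225,0,0.0135,0,0,0,0.1],[-0.027,0,0.0162,0,0,0,0.1],[-0.031,0,0.0187,0,0,0,0.1],[-0.035,0,0.021,0,0,0,0.1]])

```text
time: 4.1
tool_pos: [0.495, -0.0326, 0.0259]
tool_rot: [0.098, 0.65, 0.748, -0.085]
contact_force: [-1.4, 2.8, 0.2]
gripper_width: 0.452
```

```bash
python3 look.py 3
```

```text
d,s,z [0.1639 0.1958 0.0259] F n,t,z [ 2.98 -1.    0.25] T 4.1 g 0.452 ztool [ 0.037 -0.255 -0.966] j [-0.06 -0.07  2.08 -0.29  1.1  -0.07]
```

View pics/c3.png

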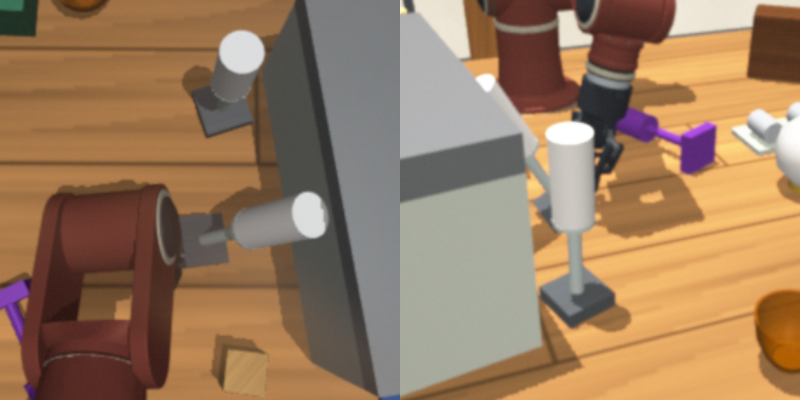

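The lamp is now at about 26° and still square. Continuing gently past the 20° point.

step_arm(deltas=[[-0.004,0,0.0018,0,0,0,0.1],[-0.008,0,0.0036,0,0,0,0.1],[-0.012,0,0.0054,0,0,0,0.1],[-0.016,0,0.0072,0,0,0,0.1],[-0.02,0,0.009,0,0,0,0.1],[-0.024,0,0.0108,0,0,0,0.1],[-0.0275,0,0.0125,0,0,0,0.1]])

```text
time: 4.9
tool_pos: [0.4991, -0.0623, 0.0209]
tool_rot: [0.098, 0.65, 0.748, -0.085]
contact_force: [0.2, 0.7, 0.1]
gripper_width: 0.45
```

```bash
python3 look.py 4
```

```text
d,s,z [0.134  0.1957 0.0209] F n,t,z [0.69 0.31 0.07] T 4.9 g 0.45 ztool [ 0.037 -0.255 -0.966] j [-0.12 -0.06  2.08 -0.29  1.07 -0.13]
```

View pics/c4.png

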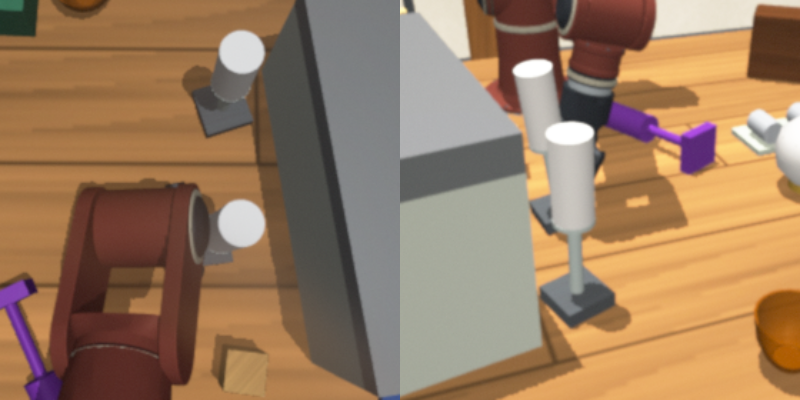

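It has rocked over to nearly upright, still leaning a few degrees toward the copier on the fingertips (0.7 N). I'll back out slowly to lower it.

step_arm(deltas=[[0.002,0,-0.0005,0,0,0,0.1],[0.004,0,-0.001,0,0,0,0.1],[0.006,0,-0.0015,0,0,0,0.1],[0.008,0,-0.002,0,0,0,0.1],[0.01,0,-0.0026,0,0,0,0.1],[0.012,0,-0.003,0,0,0,0.1],[0.015,0,-0.004,0,0,0,0.1],[0.019,0,-0.005,0,0,0,0.1],[0.025,0,-0.0065,0,0,0,0.1],[0.035,0,-0.009,0,0,0,0.1],[0.05,0,-0.013,0,0,0,0.1],[0.07,0,-0.018,0,0,0,0.1]])

```text
time: 6.2
tool_pos: [0.4891, 0.0104, 0.0207]
tool_rot: [0.098, 0.651, 0.748, -0.085]
contact_force: [0.1, 0.3, 0.3]
gripper_width: 0.45
```

```bash
python3 look.py 5
```

```text
d,s,z [0.2074 0.196  0.0207] F n,t,z [0.27 0.12 0.26] T 6.2 g 0.45 ztool [ 0.037 -0.255 -0.966] j [ 0.03 -0.07  2.09 -0.29  1.11  0.02]
```

View pics/c5.png

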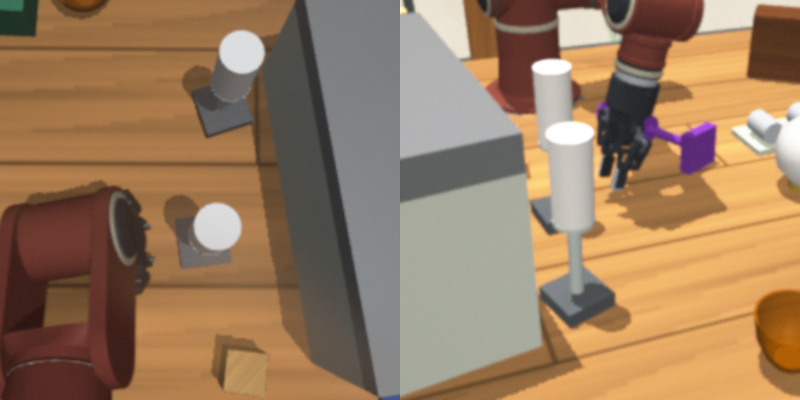

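The lamp stands upright. I'll back off further, then check numerically.

step_arm(deltas=[[0.02,0,-0.03,0,0,0,0.1],[0.04,0,-0.07,0,0,0,0.1],[0.04,0,-0.11,0,0,0,0.1],[0.04,0,-0.15,0,0,0,0.1],[0.04,0,-0.15,0,0,0,0.1],[0.04,0,-0.15,0,0,0,0.1],[0.04,0,-0.15,0,0,0,0.1]])

```text
time: 7.0
tool_pos: [0.4774, 0.0858, 0.1538]
tool_rot: [0.098, 0.65, 0.748, -0.086]
contact_force: [-0.5, -0.7, -0.7]
gripper_width: 0.455
```

Run:
```python
from h import *
where()
f=manip.grab_frame("top")[:,:,::-1].copy(); cv2.imwrite("pics/end.png",f[120:400,200:480].repeat(2,0).repeat(2,1))
g0=cv2.imread("pics/top0.png")
for nm,g in (("start",g0),("end",f)):
    hsv=cv2.cvtColor(g,cv2.COLOR_BGR2HSV)
    m=((hsv[...,2]>185)&(hsv[...,1]<40)).astype(np.uint8); m[:, :330]=0; m[:,440:]=0
    k,l,s,c=cv2.connectedComponentsWithStats(m)
    for i in range(1,k):
        if s[i,4]>300: 
            P=onz("top",*c[i],.25); r=P-B; print(nm,s[i],c[i].round(1),P.round(3),"d,s",round(r@n,4),round(r@t,4))
```

```text
d,s,z [0.2836 0.195  0.1538] F n,t,z [-0.65 -0.57 -0.73] T 7.0 g 0.455 ztool [ 0.035 -0.255 -0.966] j [ 0.19 -0.22  1.98 -0.26  1.4   0.09]
start [354 142  30  29 696] [368.7 155.9] [ 0.696 -0.097  0.25 ] d,s 0.0718 0.3861
end [354 141  31  30 738] [368.8 155.8] [ 0.696 -0.097  0.25 ] d,s 0.0716 0.3861
end [336 262  33  33 851] [351.8 278.1] [ 0.495 -0.067  0.25 ] d,s 0.1295 0.1914
```

View pics/end.png

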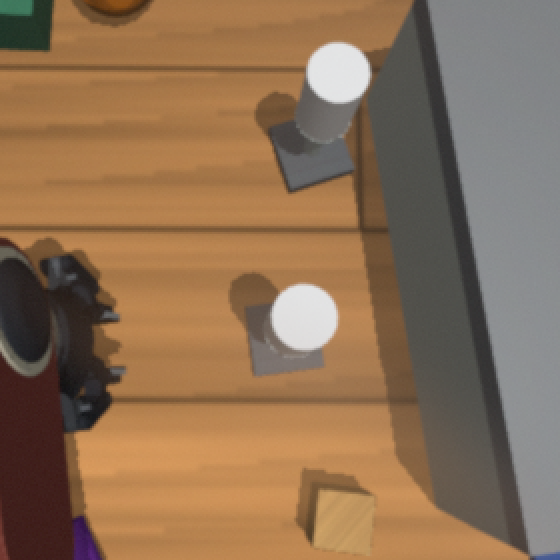

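Run:
```python
from h import *
for p in [(285.5,339)]:
    P=onz("top",p[0]/2+200,p[1]/2+120,.018); r=P-B; print(P.round(3),r@n,r@t)
print(manip.job_done(), manip.state()["time"])
```

```text
[ 0.493 -0.069  0.018] 0.12802446196519235 0.18821994834811442
the job is handed in; nothing more can be done
the job is handed in; nothing more can be done
```

The toppled lamp now stands upright on its foot beside the copier, and I handed the job in at about 7 s of the 40 s allowed; no verdict is reported. I pushed its raised foot edge toward the copier with half-open fingers, using about 8 N when I checked. The shade slid up the copier's side until the lamp tipped onto its foot. I then backed the fingers out slowly and drew the arm clear.

**Lamp:** the middle of its foot is about 128 mm from the copier's side, within the 170 mm allowed. The middle of the shade's top is about 130 mm out, and the foot and shade agree to 2–4 mm, so it leans about 1°.

**Mate:** it measured the same before and after, to within 1 mm.

**Robot:** it was touching nothing in the last picture, and the force reading was about 1 N, the same as when it moves freely.

**Not measured:** I did not check the reading lamp again at the end. The arm's path stayed well away from it. I also did not measure the lamp's speed, though it looked still in the last two pictures.

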